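# Snap the sprayer head back onto the oil mister

### The job

The oil mister has been washed and goes back together: take its sprayer head out of the draining caddy, lower the dip tube down the neck of the open bottle and press the collar straight down until it clicks over the bead and sits fully home. Do not ease off at the click: keep pressing firmly and finish like that, still holding the head down on the bottle. The bottle stays standing where it is, and the funnel, jar and pepper mill are left alone.

Things in the scene. Friction and masses are not known exactly. Their poses are not given: they have to be found in the camera images.
- sprayer: Loose plastic sprayer head of the oil mister, 67 g. Origin: centre of the collar's lower edge, z up its axis. Ribbed snap collar 38 mm across, z 0 to 18 mm; spray button on top, 19 mm across, top at 42 mm. Below: pump housing 17 mm across to -12 mm, tapering to a stiff 7 mm dip tube. At the start it hangs upright in the caddy's hole, collar resting on the deck.
- collar_grip (a point): On the collar's axis, 9 mm above its lower edge: the height to grip, from any side. The spray button above it is sprung: 3 to 8 N sinks it 5 mm.
- tube_tip (a point): Lower end of the dip tube, on the axis, 95 mm below the collar's lower edge.
- bottle: Open glass oil bottle, loose on the counter, 0.30 to 0.50 kg. Origin: centre of its underside, z up. Body 72 mm across up to 82 mm height, shoulder narrowing to a neck 26 mm across from 105 mm up; a bead 29 mm across runs round the neck 7.5 mm below the mouth.
- neck_mouth (a point): Centre of the bottle's mouth, level with the rim, 130 mm above the bottle's underside; bore 20 mm.
- collar_home (a point): Where the centre of the collar's lower edge is when fully home: 15 mm below the mouth. On the way down six sprung catches in the collar meet the bead 7 mm above home, resistance climbs to about 10 N some 5 mm above home, drops away at the click (the bottle may hop up 1 or 2 mm) and rises hard when the collar lands on the rim. Once home it holds the bottle's weight.
- caddy: Steel draining caddy, fixed. Main box 110 (x) x 90 (y) x 112 mm high with a flat deck on top; a low open pocket, 68 mm high, holding a sponge, adds 62 mm on its +x side. Origin: under the centre of the main box. The 24 mm hole that the sprayer hangs in is in the deck at x = -18 mm, y = 0 of its frame.
- funnel: Bystander: small steel funnel standing on its wide rim, 86 mm across, 68 mm tall. Origin: centre of its underside.
- jar: Bystander: squat ceramic jar with a wooden lid, 84 mm across, 74 mm tall. Origin: centre of its underside.
- mill: Bystander: turned wooden pepper mill, 54 mm across, 169 mm tall, behind the work. Origin: centre of its underside.
Mind the look-alikes: they are no part of the job. Leave any green or turquoise look-alike of the sprayer alone.

How it is judged:
By the outcome, as a careful person would: the job done as asked, in the order asked, and still so for the second after the job is handed in, while the arm keeps its last pose, push and grip.
It also fails if it takes over 42 s, if anything falls off the work surface, if the arm or the gripper's body presses on something with over 40 N, if the wrist force passes 120 N, or if a joint passes its speed limit or range.

### The arm

A 7-joint arm with a two-finger parallel gripper is mounted at the origin on the work surface. World frame = base frame: x ahead of the robot, y to its left, z up, the work surface at z = 0. Lengths are in m, angles in rad, forces in N, time in s.
With the tool pointing down it reaches from about 0.4 to 0.85 m from the base axis. Payload 10.4 kg.
Tool frame: the origin (TCP) lies at the very end of the fingers, on their centre line; the grasp point (between the pads) lies 19 mm behind it (manip.grip_point_offset is the distance from the TCP to the grasp point, in m); z points along the fingers, y is the line along which they close (so a half turn about z gives the same grasp; the last joint's range is limited). The gripper opens to 85 mm and grips with 20 to 120 N. Pads are 22 mm wide; open, the fingers measure 114 mm over their backs; the gripper's body (76 mm by 85 mm) begins 54 mm behind the grasp point. The pads swing forward as they close: fully open they stand 13 mm farther back than shut.
Start: joints at [-1.306, 0.332, -0.065, 1.46, 0.022, 1.35, -0.088], TCP at [0.177, 0.599, 0.231] pointing down, gripper open.
Joint ranges: [-2.6, 2.6], [-0.5, 2.12], [-1.47, 1.34], [0.16, 2.42], [-1.27, 4.41], [0.06, 2.06], [-2.6, 2.6]. Speed limits (rad/s): [2.22, 2.22, 2.79, 2.79, 3.14, 3.14, 3.14].

### API

Orientations are given as a unit quaternion [x, y, z, w].
In Python, from workcell import manip gives the robot as it stands. The module is installed in compiled form; this text tells all that it offers.
- The arm moves only by the shell command python3 -m inch 'ROWS' [OPENING] [FORCE]. ROWS is JSON, a list of rows, each a list of 2 entries, a list of its own where there are three numbers: the shift along the tool's x, y, z each as a share of 0.08 m, from -1 to 1, then the turn, a rotation vector about the tool's x, y, z each as a share of 45 degrees, from -1 to 1. A call has exactly 10 rows; each row is the pose to reach, as a shift and turn from the pose commanded when the call began, along the tool's axes at that moment; what a row does not reach only later rows make up. A row lasts 1/10 s, in which the tool goes at most 50 mm and 8.59 degrees, less where a joint would pass 70% of its speed; a pose out of reach is approached as far as the arm can. A call with a number of a shift or a turn outside -1 to 1 is refused whole. A call with a gripper value outside its range is refused whole. OPENING is the opening, from 0 (shut) to 1 (fully open), set as the call begins (- or left out, the last holds). The fingers move at their own pace and stop on an object; FORCE is the grip in N (left out, the last holds). Time passes only in rows, so rows that repeat a pose let the fingers close, or fill a call up. It gives the time, the measured TCP pose, the force, the opening and the grip force at its end, in the units of the state.
- manip.get_obs(): the state, without advancing time (a new reading comes with each control period).
- manip.camera(name): name is "scene" or "top"; returns the picture (400x640x3 uint8, red, green, blue); there is no depth.
- manip.camera_params(name): a dict with "fov_y" (degrees; the focal length in pixels is half the picture's height over the tangent of half this angle, whatever the lens; pixels are square), "cx", "cy" (the principal point, pixels), "camera_from_world" (4x4, takes a point from world to camera coordinates). Camera axes: x right, y up, looking along -z (the intrinsics and any distortion apply to the point x, -y, -z); pixel columns grow to the right and rows downward; lengths in m; the calibration is good to about 2 mm. A picture is of the moment at which its call begins. camera_params takes no time and is no camera call.
- manip.hand_in(): hands the job in; it is judged then, once.
The state is a dict: "clock": time; "joint_pos": joint angles; "joint_velocities": joint speeds; "tau": joint torques, N m; "position": TCP position; "ee_rot": TCP orientation; "ft_force": force on the tool from outside, world axes, zero at the start; "torque": the same for the moment, N m; "grip_width": opening from 0.0 (shut) to 1.0 (fully open); "grasp_force": force on a finger pad.
Only numpy, scipy, OpenCV 4.12 (cv2) and the standard library are available. Lean on these libraries where they do the work, as an engineer would, in place of code of your own. Each camera call takes 0.05 s, during which the arm holds its last target. There are 200 camera calls.

## Working session

There is one attempt and no reset: what is moved stays moved. The work goes in short steps, Python scripts to look and compute and a shell command to move; the robot and the scene stay as the last step left them, time stands still between calls to the robot, and variables do not carry over. Pictures are saved under pics/ and viewed, at most 10 in all, crops included, and the job is handed in when it is done.

```bash
mkdir -p pics; python3 - <<'E'
from workcell import manip
import cv2
for n in("scene","top"):
    cv2.imwrite(f"pics/{n}0.png",manip.camera(n)[:,:,::-1]); p=manip.camera_params(n); print(n,p)
o=manip.get_obs();print(o,manip.grip_point_offset)
E
```

```text
scene {'fov_y': 44.32825812710581, 'cx': 315.01884898927216, 'cy': 203.88164313059906, 'camera_from_world': array([[ 0.28021824,  0.95975645,  0.01858219, -0.18981795],
       [-0.64125506,  0.17275088,  0.74762897,  0.29833188],
       [ 0.71433164, -0.2214152 ,  0.66385663, -1.47899341],
       [ 0.        ,  0.        ,  0.        ,  1.        ]])}
top {'fov_y': 44.312737271457685, 'cx': 313.5340005049245, 'cy': 193.58174494942412, 'camera_from_world': array([[ 0.01113113, -0.99993392,  0.00287214,  0.02362892],
       [ 0.99733656,  0.01130919,  0.07205471, -0.60952622],
       [-0.07208243,  0.00206244,  0.99739655, -1.12898744],
       [ 0.        ,  0.        ,  0.        ,  1.        ]])}
{'clock': 0.1, 'joint_pos': array([-1.30558802,  0.33279225, -0.06472465,  1.46085382,  0.02160906,
        1.34990374, -0.08848869]), 'joint_velocities': array([-0.00027024, -0.00253665,  0.0017886 , -0.00198013, -0.00070389,
        0.00028282, -0.0013278 ]), 'tau': array([ 8.56118586e-04, -6.26740980e+01,  4.87954030e-02, -3.92436540e+01,
        1.63001823e-02,  6.87262407e-03,  2.87557327e-05]), 'position': array([0.1773035 , 0.59897304, 0.2306075 ]), 'ee_rot': array([ 1.43380382e-01,  9.89667453e-01, -6.27582847e-04, -6.15033991e-05]), 'ft_force': array([-0.41237048,  0.47819581,  0.36642329]), 'torque': array([ 0.0463035 , -0.04323898,  0.02650922]), 'grasp_force': 0.0, 'grip_width': 0.9992621594845625} 0.0187
```

View pics/scene0.png

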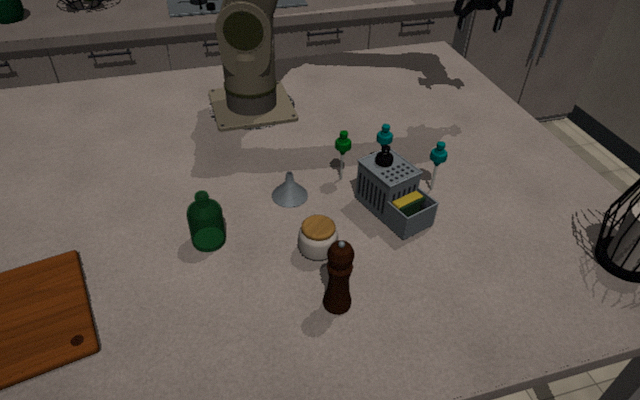

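View pics/top0.png

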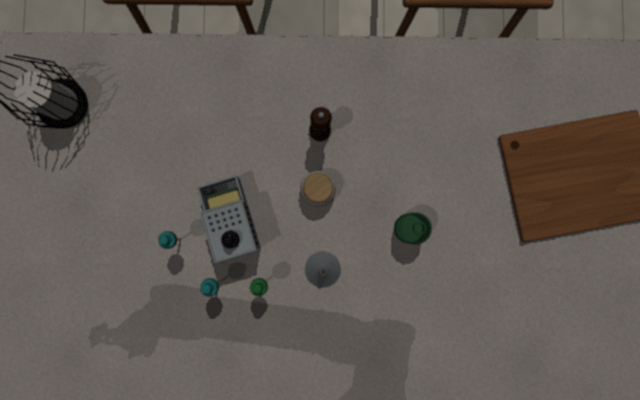

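The sprayer (black) hangs in the caddy at scene (384,155) and top (231,240). The open green bottle is at scene (202,197) and top (415,229). Green and turquoise look-alikes stand around the caddy.

```bash
cat > h.py <<'E'
import numpy as np,cv2
from workcell import manip
def proj(n,P):
    p=manip.camera_params(n);f=200/np.tan(np.radians(p["fov_y"])/2)
    c=(p["camera_from_world"]@np.append(P,1))[:3]
    return np.array([p["cx"]+f*c[0]/-c[2],p["cy"]-f*c[1]/-c[2]])
def ray(n,u,v):
    p=manip.camera_params(n);f=200/np.tan(np.radians(p["fov_y"])/2);M=p["camera_from_world"]
    d=M[:3,:3].T@np.array([(u-p["cx"])/f,-(v-p["cy"])/f,-1]);return -M[:3,:3].T@M[:3,3],d
def onz(n,u,v,z):
    o,d=ray(n,u,v);return o+d*(z-o[2])/d[2]
def tri(a,b):
    o1,d1=ray("scene",*a);o2,d2=ray("top",*b)
    s=np.linalg.lstsq(np.c_[d1,-d2],o2-o1,rcond=None)[0]
    A,B=o1+d1*s[0],o2+d2*s[1];return (A+B)/2,np.linalg.norm(A-B)
E
python3 - <<'E'
import cv2,numpy as np
s=cv2.imread("pics/scene0.png");t=cv2.imread("pics/top0.png")
c=[(s,345,130),(s,165,180),(t,192,200),(t,375,190)]
w=[cv2.resize(i[y:y+70,x:x+90],None,fx=4.2,fy=4.2,interpolation=cv2.INTER_CUBIC) for i,x,y in c]
m=np.vstack([np.hstack(w[:2]),np.hstack(w[2:])]);m=np.clip(m*1.8,0,255).astype('uint8');cv2.imwrite("pics/c1.png",m);print(m.shape)
E
```

```text
(588, 756, 3)
```

View pics/c1.png

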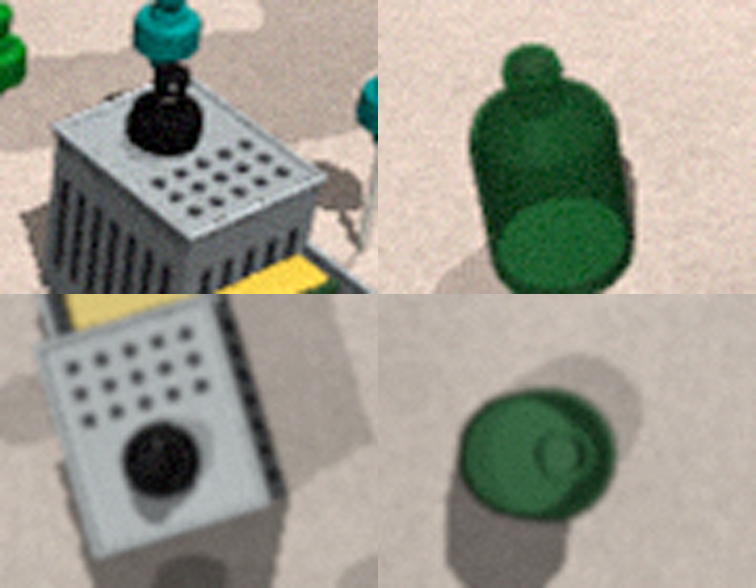

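Crops: collar centre at top about (230.3,239.3), and mouth ring at top about (418.8,228.6). I'll check these against the scene view and use the deck corners for the caddy's angle.

```bash
python3 - <<'E'
from h import *
np.set_printoptions(precision=4,suppress=True)
t=cv2.imread("pics/top0.png")
m=(t.max(2)<35).astype('uint8');m[:215]=0;m[265:]=0;m[:,:212]=0;m[:,248:]=0
n,l,st,c=cv2.connectedComponentsWithStats(m);i=1+st[1:,4].argmax();print(st[i],c[i])
C=onz("top",*c[i],.127);print("collar",C,proj("scene",[C[0],C[1],.154]),proj("scene",[C[0],C[1],.121]))
for u,v in((418.8,228.6),):
  B=onz("top",u,v,.13);print("mouth",B,proj("scene",B),proj("scene",[B[0],B[1],0]),proj("top",[B[0],B[1],0]))
crn=[(40,350),(215,300),(285,490),(100,555)]
for x,y in crn: print(onz("top",192+x/4.2,200+(y-294)/4.2,.112))
print("tri",tri((345+172/4.2,130+68/4.2),(192+163/4.2,200+(462-294)/4.2)))
for n_,u,v in(("green",259,287),("tq1",209,288),("tq2",168,240),("funnel",322,268),("jar",318,186),("mill",320,117)):print(n_,onz("top",u,v,.1))
g=((t[:,:,1].astype(int)-t[:,:,2])>15).astype('uint8');n,l,st,c=cv2.connectedComponentsWithStats(g)
for k in range(1,n):
  if st[k,4]>200:print(st[k],c[k])
E
```

```text
[222 231  17  18 238] [230.0462 239.3319]
collar [0.5027 0.2061 0.127 ] [385.0541 145.3723] [383.3629 157.7153]
mouth [ 0.5297 -0.1926  0.13  ] [201.9492 192.4846] [210.0518 238.5185] [406.9529 228.6515]
[0.5574 0.2712 0.112 ]
[0.584  0.1821 0.112 ]
[0.4874 0.1444 0.112 ]
[0.4535 0.2378 0.112 ]
tri (array([0.5033, 0.2039, 0.1524]), np.float64(0.0077393124279329035))
green [0.4005 0.1458 0.1   ]
tq1 [0.3972 0.2534 0.1   ]
tq2 [0.4991 0.3449 0.1   ]
funnel [0.4426 0.0106 0.1   ]
jar [0.6203 0.0211 0.1   ]
mill [0.7733 0.0182 0.1   ]
[395 214  36  29 745] [411.6698 227.9477]
[158 232  18  16 236] [166.7203 239.4407]
[200 279  18  17 247] [208.7449 286.9028]
[250 279  17  17 224] [258.2054 286.5848]
```

Collar is at about (0.503,0.205), and the hole predicted from the deck corners agrees at (0.5036,0.203). Mouth is at about (0.530,-0.193), and it reprojects correctly into the scene view. Next I move over the sprayer, a tool-frame shift of about (-0.4245,-0.285).

```bash
A='[[[-0.09,-0.06,0],[0,0,0]],[[-0.18,-0.12,0],[0,0,0]],[[-0.27,-0.18,0],[0,0,0]],[[-0.36,-0.24,0],[0,0,0]],[[-0.45,-0.3,0],[0,0,0]],[[-0.54,-0.36,0],[0,0,0]],[[-0.63,-0.42,0],[0,0,0]],[[-0.72,-0.48,0],[0,0,0]],[[-0.81,-0.54,0],[0,0,0]],[[-0.88,-0.59,0],[0,0,0]]]'; unset A
python3 -m inch '[[[-0.09,-0.06,0],[0,0,0]],[[-0.18,-0.12,0],[0,0,0]],[[-0.27,-0.18,0],[0,0,0]],[[-0.36,-0.24,0],[0,0,0]],[[-0.45,-0.3,0],[0,0,0]],[[-0.54,-0.36,0],[0,0,0]],[[-0.63,-0.42,0],[0,0,0]],[[-0.72,-0.48,0],[0,0,0]],[[-0.81,-0.54,0],[0,0,0]],[[-0.9,-0.6,0],[0,0,0]]]' 0.8 40
python3 -m inch '[[[-0.1,-0.07,0],[0,0,0]],[[-0.2,-0.14,0],[0,0,0]],[[-0.3,-0.21,0],[0,0,0]],[[-0.4,-0.28,0],[0,0,0]],[[-0.5,-0.35,0],[0,0,0]],[[-0.6,-0.42,0],[0,0,0]],[[-0.7,-0.48,0],[0,0,0]],[[-0.8,-0.55,0],[0,0,0]],[[-0.9,-0.61,0],[0,0,0]],[[-1,-0.67,0],[0,0,0]]]'
```

```text
clock: 1.1
position: [0.2333, 0.5323, 0.2313]
ee_rot: [0.143, 0.99, 0.0, 0.0]
ft_force: [0.9, 0.0, -0.7]
grip_width: 0.799
grasp_force: 0.0
clock: 2.1
position: [0.2948, 0.4581, 0.2313]
ee_rot: [0.143, 0.99, 0.0, -0.0]
ft_force: [0.2, -0.2, 0.3]
grip_width: 0.797
grasp_force: 0.0
```

```bash

python3 -m inch '[[[-0.1,-0.07,0],[0,0,0]],[[-0.2,-0.14,0],[0,0,0]],[[-0.3,-0.21,0],[0,0,0]],[[-0.4,-0.28,0],[0,0,0]],[[-0.5,-0.35,0],[0,0,0]],[[-0.6,-0.42,0],[0,0,0]],[[-0.7,-0.48,0],[0,0,0]],[[-0.8,-0.55,0],[0,0,0]],[[-0.9,-0.61,0],[0,0,0]],[[-1,-0.67,0],[0,0,0]]]'
python3 -m inch '[[[-0.1,-0.07,0],[0,0,0]],[[-0.2,-0.14,0],[0,0,0]],[[-0.3,-0.21,0],[0,0,0]],[[-0.4,-0.28,0],[0,0,0]],[[-0.5,-0.35,0],[0,0,0]],[[-0.6,-0.42,0],[0,0,0]],[[-0.7,-0.48,0],[0,0,0]],[[-0.8,-0.55,0],[0,0,0]],[[-0.9,-0.61,0],[0,0,0]],[[-1,-0.67,0],[0,0,0]]]'
python3 -m inch '[[[-0.1,-0.07,0],[0,0,0]],[[-0.2,-0.14,0],[0,0,0]],[[-0.3,-0.21,0],[0,0,0]],[[-0.4,-0.28,0],[0,0,0]],[[-0.5,-0.35,0],[0,0,0]],[[-0.6,-0.42,0],[0,0,0]],[[-0.7,-0.48,0],[0,0,0]],[[-0.8,-0.55,0],[0,0,0]],[[-0.9,-0.61,0],[0,0,0]],[[-1,-0.67,0],[0,0,0]]]'
python3 - <<'E'
from h import *
o=manip.get_obs();print(o["position"],o["joint_pos"])
from scipy.spatial.transform import Rotation as R
r=R.from_quat(o["ee_rot"]);print(r.inv().apply(np.array([.503,.205,.112])-o["position"])/.08)
E
```

```text
clock: 3.1
position: [0.3563, 0.3841, 0.2313]
ee_rot: [0.143, 0.99, 0.0, -0.0]
ft_force: [-0.3, -0.3, -0.6]
grip_width: 0.805
grasp_force: 0.0
clock: 4.1
position: [0.4178, 0.31, 0.2313]
ee_rot: [0.143, 0.99, 0.0, 0.0]
ft_force: [-0.4, -0.2, -0.5]
grip_width: 0.8
grasp_force: 0.0
clock: 5.1
position: [0.4793, 0.2359, 0.2313]
ee_rot: [0.143, 0.99, 0.0, -0.0]
ft_force: [-0.5, -0.6, -0.5]
grip_width: 0.803
grasp_force: 0.0
[0.47928482 0.23587152 0.23127835] [-0.78239444  0.12697995  0.26243569  1.71585427 -0.03415612  1.30319955
  0.77010482]
[-0.39384083 -0.28599406  1.49094166]
```

```bash

python3 -m inch '[[[-0.08,-0.06,0],[0,0,0]],[[-0.16,-0.12,0],[0,0,0]],[[-0.24,-0.18,0],[0,0,0]],[[-0.32,-0.24,0],[0,0,0]],[[-0.39,-0.29,0.1],[0,0,0]],[[-0.39,-0.29,0.25],[0,0,0]],[[-0.39,-0.29,0.4],[0,0,0]],[[-0.39,-0.29,0.5],[0,0,0]],[[-0.39,-0.29,0.6],[0,0,0]],[[-0.39,-0.29,0.7],[0,0,0]]]'
python3 - <<'E'
from h import *
a=manip.camera("scene")[:,:,::-1][80:230,300:480];b=manip.camera("top")[:,:,::-1][165:315,140:320]
f=lambda i:np.clip(cv2.resize(i,None,fx=2.2*2,fy=2.2*2,interpolation=cv2.INTER_CUBIC)*1.7,0,255).astype('uint8')
cv2.imwrite("pics/d1.png",cv2.resize(np.hstack([f(a),f(b)[:, :]]),(800,333)))
E
```

```text
clock: 6.1
position: [0.5019, 0.2056, 0.1745]
ee_rot: [0.143, 0.99, 0.0, -0.0]
ft_force: [0.1, -0.1, 0.9]
grip_width: 0.8
grasp_force: 0.0
```

View pics/d1.png

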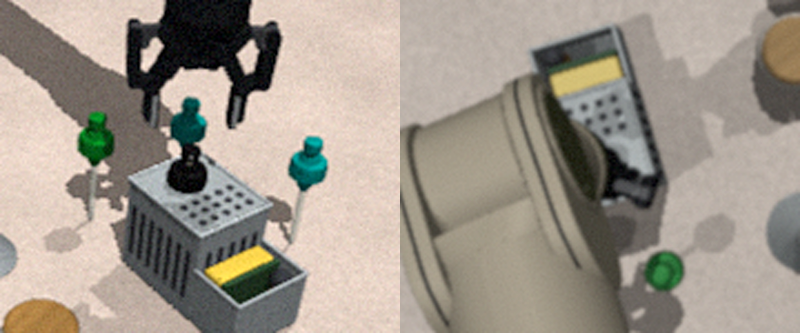

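Scene crop: the fingers straddle the black sprayer, with their midpoint at x≈193 against the button at x≈190, inside tolerance. I'll descend and close.

```bash

python3 -m inch '[[[0,0,0.1],[0,0,0]],[[0,0,0.2],[0,0,0]],[[0,0,0.3],[0,0,0]],[[0,0,0.4],[0,0,0]],[[0,0,0.5],[0,0,0]],[[0,0,0.58],[0,0,0]],[[0,0,0.66],[0,0,0]],[[0,0,0.72],[0,0,0]],[[0,0,0.76],[0,0,0]],[[0,0,0.76],[0,0,0]]]' && python3 -m inch '[[[0,0,0],[0,0,0]],[[0,0,0],[0,0,0]],[[0,0,0],[0,0,0]],[[0,0,0],[0,0,0]],[[0,0,0],[0,0,0]],[[0,0,0],[0,0,0]],[[0,0,0],[0,0,0]],[[0,0,0],[0,0,0]],[[0,0,0],[0,0,0]],[[0,0,0],[0,0,0]]]' 0 80
python3 - <<'E'
from h import *
a=manip.camera("scene")[:,:,::-1][110:190,340:440]
cv2.imwrite("pics/d2.png",np.clip(cv2.resize(a,None,fx=6,fy=6,interpolation=cv2.INTER_CUBIC)*2.2,0,255).astype('uint8'))
E
```

```text
clock: 7.2
position: [0.502, 0.2053, 0.1141]
ee_rot: [0.143, 0.99, -0.0, -0.0]
ft_force: [-0.5, -0.8, -0.3]
grip_width: 0.801
grasp_force: 0.0
clock: 8.2
position: [0.5027, 0.2061, 0.1155]
ee_rot: [0.143, 0.99, 0.001, 0.001]
ft_force: [-0.9, 2.0, 5.7]
grip_width: 0.414
grasp_force: 80.1
```

View pics/d2.png

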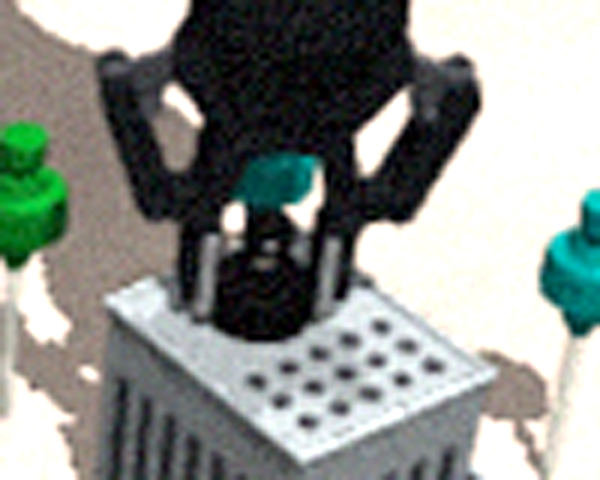

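Collar is gripped: opening 0.414 is about the collar width, and the pads sit on both sides at crop (205,275) and (328,275). Now I lift straight up by 0.15 m.

```bash

python3 -m inch '[[[0,0,-0.05],[0,0,0]],[[0,0,-0.12],[0,0,0]],[[0,0,-0.2],[0,0,0]],[[0,0,-0.3],[0,0,0]],[[0,0,-0.4],[0,0,0]],[[0,0,-0.5],[0,0,0]],[[0,0,-0.62],[0,0,0]],[[0,0,-0.74],[0,0,0]],[[0,0,-0.87],[0,0,0]],[[0,0,-1],[0,0,0]]]' - 110
python3 -m inch '[[[0,0,-0.12],[0,0,0]],[[0,0,-0.25],[0,0,0]],[[0,0,-0.37],[0,0,0]],[[0,0,-0.5],[0,0,0]],[[0,0,-0.62],[0,0,0]],[[0,0,-0.72],[0,0,0]],[[0,0,-0.8],[0,0,0]],[[0,0,-0.86],[0,0,0]],[[0,0,-0.89],[0,0,0]],[[0,0,-0.9],[0,0,0]]]'
python3 - <<'E'
from h import *
a=manip.camera("scene")[:,:,::-1][60:200,310:470]
cv2.imwrite("pics/d3.png",np.clip(cv2.resize(a,None,fx=4,fy=4,interpolation=cv2.INTER_CUBIC)*2.,0,255).astype('uint8'))
E
```

```text
clock: 9.25
position: [0.5022, 0.2053, 0.1955]
ee_rot: [0.143, 0.99, 0.0, 0.0]
ft_force: [-0.1, -0.6, -0.3]
grip_width: 0.405
grasp_force: 110.1
clock: 10.25
position: [0.5021, 0.2054, 0.2666]
ee_rot: [0.143, 0.99, 0.0, -0.0]
ft_force: [-0.5, 0.1, -0.1]
grip_width: 0.405
grasp_force: 110.1
```

View pics/d3.png

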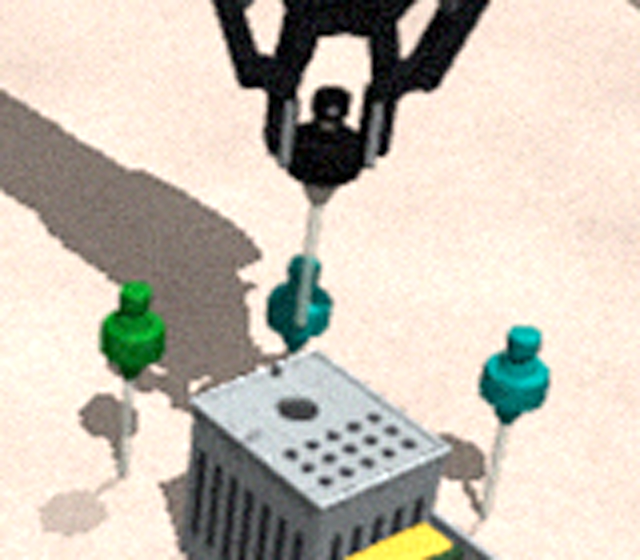

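Sprayer is lifted clear: button at scene ≈(392.5,83), tube tip ≈(385.5,142). I'll check how vertical it is.

```bash
python3 - <<'E'
from h import *
np.set_printoptions(precision=2,suppress=True)
x,y=.5021,.2054;c=.2666-.0035
for n in("scene","top"):print(n,[proj(n,[x,y,c+d]) for d in(.042,.009,-.012,-.05,-.095)])
print(proj("scene",[x+.01,y,c-.095]),proj("scene",[x,y+.01,c-.095]))
E
```

```text
scene [array([393.35,  81.59]), array([391.3,  96.6]), array([390.05, 105.81]), array([387.86, 121.84]), array([385.41, 139.84])]
top [array([213.48, 241.79]), array([217.11, 241.32]), array([219.29, 241.04]), array([222.98, 240.56]), array([226.99, 240.05])]
[387.2  142.41] [389.72 139.17]
```

```bash

python3 -m inch '[[[-0.02,-0.05,0],[0,0,0]],[[-0.05,-0.14,0],[0,0,0]],[[-0.09,-0.24,0],[0,0,0]],[[-0.13,-0.34,0],[0,0,0]],[[-0.17,-0.45,0],[0,0,0]],[[-0.21,-0.56,0],[0,0,0]],[[-0.25,-0.67,0],[0,0,0]],[[-0.29,-0.78,0],[0,0,0]],[[-0.33,-0.89,0],[0,0,0]],[[-0.37,-1,0],[0,0,0]]]'
python3 -m inch '[[[-0.04,-0.1,0],[0,0,0]],[[-0.07,-0.2,0],[0,0,0]],[[-0.11,-0.3,0],[0,0,0]],[[-0.15,-0.4,0],[0,0,0]],[[-0.19,-0.5,0],[0,0,0]],[[-0.22,-0.6,0],[0,0,0]],[[-0.26,-0.7,0],[0,0,0]],[[-0.3,-0.8,0],[0,0,0]],[[-0.34,-0.9,0],[0,0,0]],[[-0.37,-1,0],[0,0,0]]]'
python3 -m inch '[[[-0.04,-0.1,0],[0,0,0]],[[-0.07,-0.2,0],[0,0,0]],[[-0.11,-0.3,0],[0,0,0]],[[-0.15,-0.4,0],[0,0,0]],[[-0.19,-0.5,0],[0,0,0]],[[-0.22,-0.6,0],[0,0,0]],[[-0.26,-0.7,0],[0,0,0]],[[-0.3,-0.8,0],[0,0,0]],[[-0.34,-0.9,0],[0,0,0]],[[-0.37,-1,0],[0,0,0]]]'
python3 -m inch '[[[-0.04,-0.1,0],[0,0,0]],[[-0.07,-0.2,0],[0,0,0]],[[-0.11,-0.3,0],[0,0,0]],[[-0.15,-0.4,0],[0,0,0]],[[-0.19,-0.5,0],[0,0,0]],[[-0.22,-0.6,0],[0,0,0]],[[-0.26,-0.7,0],[0,0,0]],[[-0.3,-0.8,0],[0,0,0]],[[-0.34,-0.9,0],[0,0,0]],[[-0.37,-1,0],[0,0,0]]]' | head -2
python3 -m inch '[[[-0.04,-0.1,0],[0,0,0]],[[-0.08,-0.2,0],[0,0,0]],[[-0.12,-0.3,0],[0,0,0]],[[-0.16,-0.39,0],[0,0,0]],[[-0.19,-0.47,0],[0,0,0]],[[-0.22,-0.55,0],[0,0,0]],[[-0.24,-0.6,0],[0,0,0]],[[-0.26,-0.64,0],[0,0,0]],[[-0.27,-0.67,0],[0,0,0]],[[-0.27,-0.67,0],[0,0,0]]]'
python3 - <<'E'
from h import *
i=manip.camera("scene")[:,:,::-1];cv2.imwrite("pics/scene1.png",i);j=manip.camera("top")[:,:,::-1];cv2.imwrite("pics/top1.png",j)
f=lambda i:np.clip(cv2.resize(i,None,fx=4,fy=4,interpolation=cv2.INTER_CUBIC)*1.8,0,255).astype('uint8')
cv2.imwrite("pics/d4.png",np.hstack([f(i[110:250,150:250]),f(j[160:300,360:460])]))
o=manip.get_obs();p=o["position"];print(p,proj("scene",[p[0],p[1],p[2]-.0985]),proj("scene",[.5297,-.1926,.13]))
E
```

```text
clock: 11.3
position: [0.5078, 0.1194, 0.2665]
ee_rot: [0.143, 0.99, 0.0, 0.0]
ft_force: [-0.8, -0.2, -0.2]
grip_width: 0.406
grasp_force: 110.1
clock: 12.3
position: [0.5136, 0.0344, 0.2665]
ee_rot: [0.143, 0.99, 0.0, 0.0]
ft_force: [-0.6, -0.1, -0.4]
grip_width: 0.404
grasp_force: 110.1
clock: 13.3
position: [0.5192, -0.0507, 0.2665]
ee_rot: [0.143, 0.99, 0.0, 0.0]
ft_force: [-0.4, -0.5, -0.3]
grip_width: 0.404
grasp_force: 110.1
clock: 14.3
position: [0.5249, -0.1358, 0.2664]
clock: 15.3
position: [0.5303, -0.1929, 0.2664]
ee_rot: [0.144, 0.99, -0.0, -0.0]
ft_force: [-0.0, 0.8, -1.3]
grip_width: 0.404
grasp_force: 110.1
[ 0.53036707 -0.19242645  0.26646045] [199.41181044 177.6415163 ] [201.92718829 192.47291237]
```

View pics/d4.png

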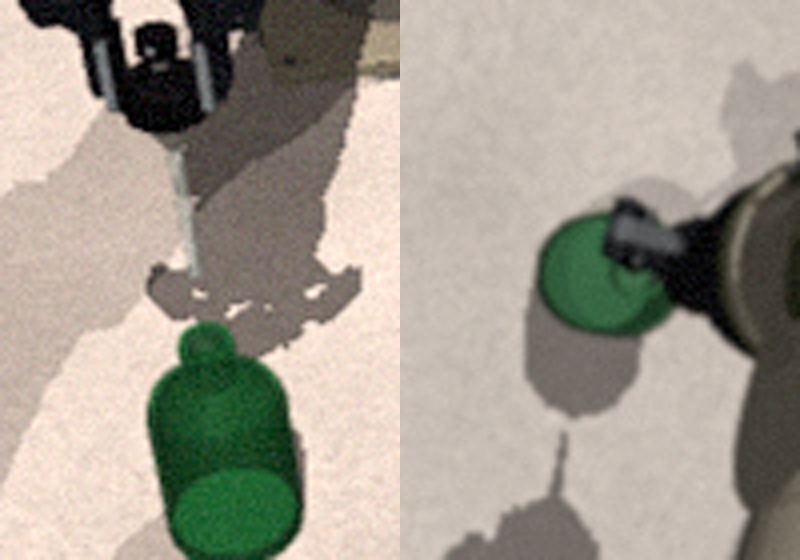

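Tip is at crop (196,275), predicted (198,270). Mouth is at about (207,335), predicted (208,330). Both have the same small offset, so they are aligned to about 2 mm. I'll lower the tube into the neck.

```bash

python3 -m inch '[[[0,0,0.05],[0,0,0]],[[0,0,0.13],[0,0,0]],[[0,0,0.23],[0,0,0]],[[0,0,0.33],[0,0,0]],[[0,0,0.44],[0,0,0]],[[0,0,0.55],[0,0,0]],[[0,0,0.66],[0,0,0]],[[0,0,0.77],[0,0,0]],[[0,0,0.87],[0,0,0]],[[0,0,0.95],[0,0,0]]]'
python3 - <<'E'
from h import *
i=manip.camera("scene")[:,:,::-1];j=manip.camera("top")[:,:,::-1]
f=lambda i:np.clip(cv2.resize(i,None,fx=4,fy=4,interpolation=cv2.INTER_CUBIC)*2,0,255).astype('uint8')
cv2.imwrite("pics/d5.png",np.hstack([f(i[130:250,150:250]),f(j[180:300,360:460])]))
p=manip.get_obs()["position"];print(p,proj("scene",[p[0],p[1],.13]))
E
```

```text
clock: 16.4
position: [0.5302, -0.1926, 0.1896]
ee_rot: [0.143, 0.99, 0.0, -0.0]
ft_force: [-0.4, 0.6, -1.0]
grip_width: 0.405
grasp_force: 110.1
[ 0.52991394 -0.19250244  0.18950437] [201.98952882 192.53218356]
```

View pics/d5.png

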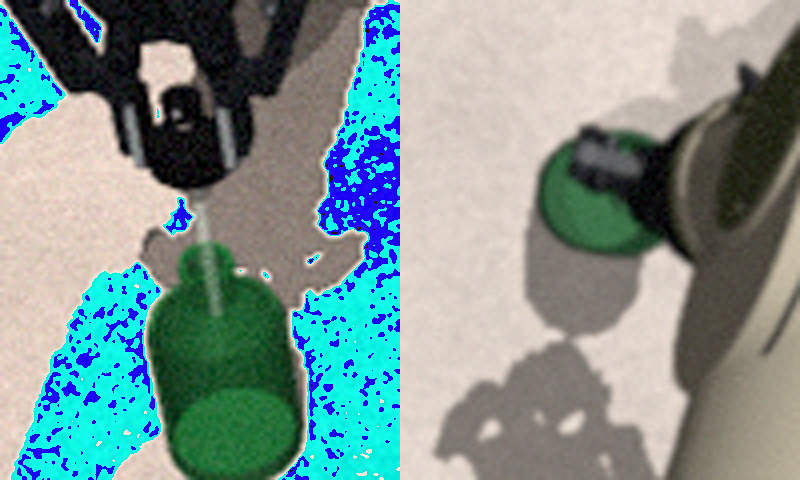

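The tube is inside the bottle, crossing the mouth at crop (206,255) against mouth centre (207,256). Forces are nil. Next I go down until the housing is in the bore.

```bash

python3 -m inch '[[[0,0,0.08],[0,0,0]],[[0,0,0.16],[0,0,0]],[[0,0,0.24],[0,0,0]],[[0,0,0.32],[0,0,0]],[[0,0,0.4],[0,0,0]],[[0,0,0.46],[0,0,0]],[[0,0,0.52],[0,0,0]],[[0,0,0.56],[0,0,0]],[[0,0,0.6],[0,0,0]],[[0,0,0.63],[0,0,0]]]'
```

```text
clock: 17.5
position: [0.5304, -0.1928, 0.14]
ee_rot: [0.143, 0.99, -0.0, 0.0]
ft_force: [-0.3, -1.1, -1.0]
grip_width: 0.404
grasp_force: 110.2
```

```bash

python3 -m inch '[[[0,0,0.03],[0,0,0]],[[0,0,0.06],[0,0,0]],[[0,0,0.09],[0,0,0]],[[0,0,0.11],[0,0,0]],[[0,0,0.13],[0,0,0]],[[0,0,0.15],[0,0,0]],[[0,0,0.17],[0,0,0]],[[0,0,0.18],[0,0,0]],[[0,0,0.19],[0,0,0]],[[0,0,0.19],[0,0,0]]]' - 120
python3 -m inch '[[[0,0,0.01],[0,0,0]],[[0,0,0.02],[0,0,0]],[[0,0,0.03],[0,0,0]],[[0,0,0.04],[0,0,0]],[[0,0,0.05],[0,0,0]],[[0,0,0.06],[0,0,0]],[[0,0,0.07],[0,0,0]],[[0,0,0.08],[0,0,0]],[[0,0,0.08],[0,0,0]],[[0,0,0.08],[0,0,0]]]'
```

```text
clock: 18.5
position: [0.5307, -0.1929, 0.1253]
ee_rot: [0.143, 0.99, -0.0, 0.001]
ft_force: [0.9, -1.6, 3.4]
grip_width: 0.402
grasp_force: 122.1
clock: 19.5
position: [0.5306, -0.193, 0.1189]
ee_rot: [0.144, 0.99, -0.0, 0.0]
ft_force: [-0.5, -1.9, 5.0]
grip_width: 0.394
grasp_force: 122.4
```

```bash

python3 -m inch '[[[0,0,0.01],[0,0,0]],[[0,0,0.02],[0,0,0]],[[0,0,0.03],[0,0,0]],[[0,0,0.04],[0,0,0]],[[0,0,0.05],[0,0,0]],[[0,0,0.06],[0,0,0]],[[0,0,0.06],[0,0,0]],[[0,0,0.06],[0,0,0]],[[0,0,0.06],[0,0,0]],[[0,0,0.06],[0,0,0]]]'
```

```text
clock: 20.5
position: [0.5325, -0.1939, 0.1187]
ee_rot: [0.144, 0.99, 0.0, 0.003]
ft_force: [-11.5, 2.5, 46.2]
grip_width: 0.401
grasp_force: 127.4
```

The z stop at 0.1187 matches home, with 46 N down and 11 N sideways. I'll look before finishing.

```bash

python3 - <<'E'
from h import *
i=manip.camera("scene")[:,:,::-1]
f=lambda i:np.clip(cv2.resize(i,None,fx=5,fy=5,interpolation=cv2.INTER_CUBIC).astype(float)*1.7,0,255).astype('uint8')
cv2.imwrite("pics/d6.png",np.hstack([f(cv2.imread("pics/scene1.png")[150:260,160:240]),f(i[150:260,160:240])]))
o=manip.get_obs();print(o["position"],o["ft_force"],o["torque"],proj("scene",[.5297,-.1926,.115]))
E
```

```text
[ 0.53244204 -0.1938898   0.11868886] [-13.21509402   1.33503522  46.37644317] [ 0.43786996  2.76317715 -0.02748629] [202.93501022 198.19759384]
```

View pics/d6.png

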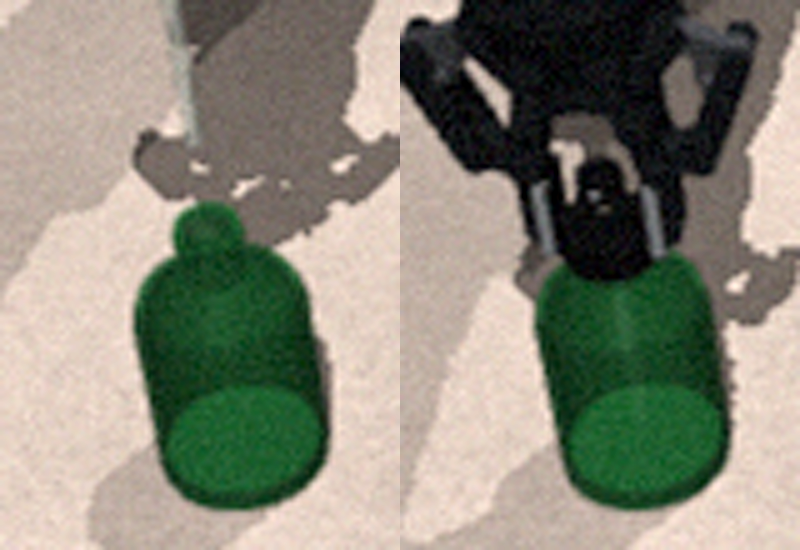

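The bottle is upright and has not moved. The head is seated at crop (605,235), and the 46 N downward load is holding steady, so I'm handing in while still pressing.

```bash
python3 -c "
from workcell import manip
print(manip.hand_in())"
```

```text
the job is handed in; nothing more can be done
None
```

The sprayer head is clicked fully home on the bottle, which stayed upright in place; I handed the job in at about 20.6 s with the arm still gripping the collar and pressing down at about 46 N.

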